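Set the air-track blower to its second speed

ROBOT

A 6-joint arm with a two-finger parallel gripper is mounted at the origin on a cart in front of the work surface, level with it; the furniture and walls round the work are solid. World frame = base frame: x ahead of the robot, y to its left, z up, the work surface at z = 0. Lengths are in m, angles in rad, forces in N, time in s.
With the tool pointing down it reaches from about 0.35 to 0.975 m from the base axis. Payload 4.9 kg.
Tool frame: the origin (TCP) lies midway between the tips of the shut fingers; the grasp point (between the pads) lies ctrl.grip_depth behind it (ctrl.grip_depth is the distance from the TCP to the grasp point, in m); y points along the fingers, z is the direction in which the jaws open and shut, and the axes are right-handed (so a half turn about y gives the same grasp; the last joint's range is limited). The gripper opens to 85 mm and grips with 20 to 120 N. Pads are 22 mm wide; open, the fingers measure 114 mm over their backs; the gripper's body (76 mm by 85 mm) begins 54 mm behind the grasp point. The pads swing forward as they close: fully open they stand 13 mm farther back than shut.
Start: joints at [-1.283, 0.053, 1.613, -0, 1.476, -0.119], TCP at [0.247, -0.574, 0.231] pointing down, gripper open.
Joint ranges: [-3.01, 3.01], [-1.01, 2.22], [0.06, 2.58], [-1.02, 4.17], [0.09, 2.62], [-3.14, 3.14]. Speed limits (rad/s): [2.57, 2.57, 3.14, 3.14, 3.14, 3.14].

INTERFACE

Orientations are given as a rotation vector (axis times angle).
In Python, from station import ctrl gives the robot as it stands.
- The arm moves only by the tool jog_arm, never from a script. Its argument "moves" is a list of rows, each a list of 6 numbers: the shift along the tool's x, y, z in mm, then the turn, a rotation vector about the tool's x, y, z in rad. In form: [[x, y, z, wx, wy, wz], ...]. A call has 1 to 12 rows; each row shifts and turns the commanded pose from where the row before left it, along the tool's axes as they then stand; what a row does not reach is not made up. A row lasts 1/10 s, in which the tool goes at most 50 mm and 8.59 degrees, less where a joint would pass 70% of its speed; a pose out of reach is approached as far as the arm can. A call is refused whole if a number of a shift passes 50 or a number of a turn 0.15, either way. A call with a gripper value outside its range is refused whole. "grip" is the finger opening in mm, from 0 to 85.4, set as the call begins (left out, the last holds). The fingers move at their own pace and stop on an object; "grip_force" is the grip in N (left out, the last holds). Time passes only in rows, so rows that do not move let the fingers close. It gives the time, the measured TCP pose, the force and the opening at its end, in the units of the state.
- ctrl.get_obs(): the state, without advancing time (a new reading comes with each control period).
- ctrl.get_image(name): name is "scene" or "top" or "wrist"; returns the picture (480x640x3 uint8, red, green, blue); there is no depth.
- ctrl.camera_params(name): a dict with "fx", "fy", "cx", "cy" (pixels), "pose" (4x4, takes a point from camera to world coordinates); the wrist camera has in their place "T_tool_cam" (4x4, takes a point from camera to tool coordinates, whose origin is the TCP and whose axes are the tool frame's). Camera axes: x right, y up, looking along -z (the intrinsics and any distortion apply to the point x, -y, -z); pixel columns grow to the right and rows downward; lengths in m; the calibration is good to about 2 mm. The wrist camera is an equidistant fisheye: a pixel r from the principal point sees the ray r / f radians off the axis. A picture is of the moment at which its call begins: read the wrist's pose just before it. camera_params takes no time and is no camera call.
- ctrl.finish_job(): hands the job in, once; it reports no verdict.
The state is a dict: "t": time; "q": joint angles; "dq": joint speeds; "effort": joint torques, N m; "tool_pos": TCP position; "tool_rot": TCP orientation; "contact_force": force on the tool from outside, world axes, zero at the start; "wrist_torque": the same for the moment, N m; "opening": finger opening in m.
Only numpy, scipy, OpenCV 4.12 (cv2) and the standard library are available. Lean on these libraries where they do the work, as an engineer would, in place of code of your own. Each camera call takes 0.05 s, during which the arm holds its last target. There are 200 camera calls.

TASK

Switch the air-track blower to its second speed: on the control box whose lever ends in a round ball, push the lever along its slot, past the click of the first notch, right up to the second stop at the far end of the slot, and leave it there. Push it gently with the fingertips only, without gripping it; leave the lever with the flat paddle on the other box where it is, and do not disturb the weight, the cell and the plug-in lamp block standing about.

Things in the scene. Friction and masses are not known exactly. Their poses are not given: they have to be found in the camera images.
- step_box: Grey control box with an aluminium top plate, 160 mm along its x, 90 mm along its y, 50 mm high, fixed to the bench; it carries the ball lever. Origin: centre of its underside; z up. A 94 mm slot runs along its x in the middle of the top. Bars beside the slot on the +y side mark the three lever positions: one bar at x = -35 mm (off), two at x = 0 (first notch), three at x = +35 mm (second stop). The box may stand on the left or the right.
- ball (a point): Centre of the black ball, 26 mm in diameter, on the lever of step_box: on the box's x axis (y = 0), 45 mm above the box's top plate (95 mm above the bench). A steel rod 8 mm in diameter joins it to the slot. It moves with the lever.
- step_lever (a joint): Travel of the ball lever in m along step_box's +x: 0 = off (ball at x = -35 mm of the box), 0.035 = first notch (x = 0), 0.070 = second stop (x = +35 mm), where the slot ends. It starts off. Sprung detents hold it in all three positions: about 8 N is needed to move it out of off, and again out of the first notch; once pushed more than halfway to the next position it snaps on by itself and it stays there.
- fader_box: A second box of the same size and build, fixed to the bench, whose lever ends in a flat upright paddle and whose slot has seven evenly spaced single bars; not to be touched. Origin: centre of its underside, slot along its x.
- paddle (a point): Centre of the black flat paddle (10 mm along the box's x, 34 mm along its y, 30 mm high) on the lever of fader_box, 43 mm above that box's top plate. Plain sliding lever that stays anywhere along 70 mm of travel; must keep its place.
- weight_0: Loose brass weight with a knob, 29 mm in diameter, 43 mm high, standing behind the far (+x) end of step_box. Origin: centre of its underside.
- cell_0: Loose round battery cell, 33 mm in diameter, 60 mm high, standing behind the far (+x) end of fader_box. Origin: centre of its underside.
- plug_block2: Loose white plug-in block with a small lamp on top, 28 x 56 x 44 mm, standing across the far (+x) end of the top of fader_box. Origin: centre of its underside.
There are look-alikes about, which are no part of the job. What is shaped like the step_box but blue is not meant.

How it is judged:
By the outcome, as a careful person would: the job done as asked, in the order asked, and still so for the second after the job is handed in, with the robot touching nothing.
It also fails if it takes over 32 s, if anything falls off the work surface, if the arm or the gripper's body presses on something with over 40 N, if the wrist force passes 120 N, or if a joint passes its speed limit or range.

## Working session

There is one attempt and no reset: what is moved stays moved. The work goes in short steps, Python scripts to look and compute and a tool call to move; the robot and the scene stay as the last step left them, time stands still between calls to the robot, and variables do not carry over. Pictures are saved under pics/ and viewed, about 8 in all and at most 12, crops included, and the job is handed in when it is done.

Besides the shell and the picture viewer there is one more tool, called after "Emit:" as name(argument=value, ...), one argument or row to a line, values as JSON. jog_arm: Moves the arm, as the interface text tells. Its arguments: {"type":"object","properties":{"moves":{"type":"array","items":{"type":"array","items":{"type":"number"}}},"grip":{"type":"number"},"grip_force":{"type":"number"}},"required":["moves"]}

```bash
mkdir -p pics; ls; python3 - <<'E'
from station import ctrl
import cv2,numpy as np
for n in("scene","top"):
    cv2.imwrite(f"pics/{n}0.png",ctrl.get_image(n)[:,:,::-1]); p=ctrl.camera_params(n); print(n,{k:np.round(v,3).tolist() for k,v in p.items() if k!='name'})
o=ctrl.get_obs();print(o['t'],o['tool_pos'],o['tool_rot'],ctrl.grip_depth)
from scipy.spatial.transform import Rotation as R
print(R.from_rotvec(o['tool_rot']).as_matrix().round(3))
E
```

```text
pics
scene {'fx': 564.436, 'fy': 564.436, 'cx': 316.325, 'cy': 229.04, 'pose': [[-0.815, 0.37, -0.446, 0.078], [-0.58, -0.523, 0.625, 0.59], [-0.002, 0.768, 0.64, 0.756], [0.0, 0.0, 0.0, 1.0]]}
top {'fx': 488.598, 'fy': 488.598, 'cx': 323.272, 'cy': 231.068, 'pose': [[0.027, 0.978, -0.206, 0.352], [-1.0, 0.027, -0.003, -0.058], [0.003, 0.206, 0.979, 1.121], [0.0, 0.0, 0.0, 1.0]]}
0.1 [ 0.24712649 -0.57345053  0.23017394] [-0.4121444   1.99961148 -1.99580764] 0.0187
[[-0.918 -0.001  0.396]
 [-0.396  0.002 -0.918]
 [-0.    -1.    -0.002]]
```

View pics/top0.png

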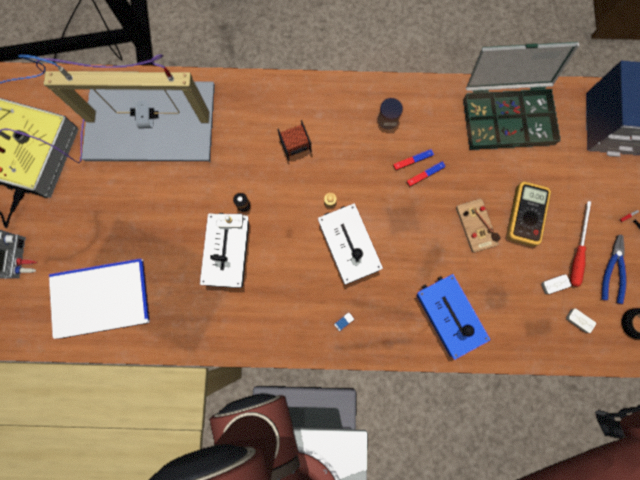

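View pics/scene0.png

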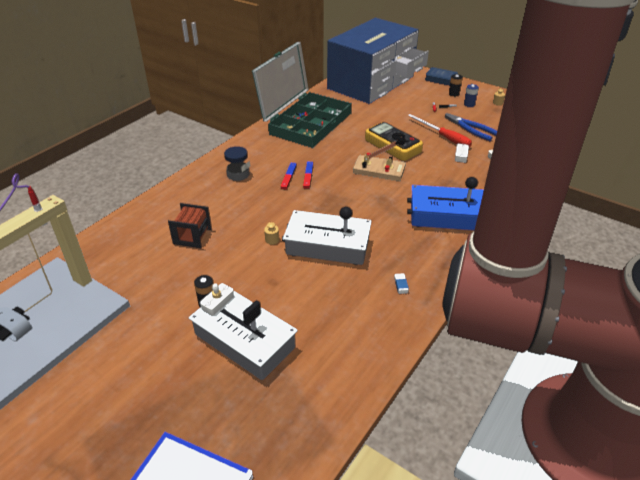

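The top view shows the ball-lever grey box at about (350,244) with its ball at (356,255), and the paddle box on the left at (225,250). The blue decoy is at (455,315). The weight is at (330,200), beyond the two-/three-bar end. Next I'll measure these.

```bash
cat > h.py <<'E'
import cv2,numpy as np
from station import ctrl
from scipy.spatial.transform import Rotation as R
def ray(n,px):
    p=ctrl.camera_params(n);T=np.array(p['pose']);u,v=px
    return T[:3,3],T[:3,:3]@np.array([(u-p['cx'])/p['fx'],-(v-p['cy'])/p['fy'],-1])
def onz(n,px,z):
    o,d=ray(n,px);return o+d*(z-o[2])/d[2]
def blob(mask,near):
    k,l,s,c=cv2.connectedComponentsWithStats(mask.astype(np.uint8));i=1+np.argmin(np.linalg.norm(c[1:]-near,axis=1)+1e3*(s[1:,4]<40))
    return l==i,c[i],s[i]
E
python3 - <<'E'
from h import *
t=cv2.imread('pics/top0.png');s=cv2.imread('pics/scene0.png')
m,c,st=blob(t.min(2)>150,(350,244));m=cv2.morphologyEx(m.astype(np.uint8),cv2.MORPH_CLOSE,np.ones((9,9)))
cn=max(cv2.findContours(m,0,2)[0],key=cv2.contourArea)
P=np.array([onz('top',p,.05)[:2] for p in cn[:,0]],np.float32)
r=cv2.minAreaRect(P*1000);print('box',r)
w=cv2.boxPoints(r);print(w.round(1).tolist())
bs=[]
for n,im,px in(('top',t,(356,255)),('scene',s,(346,213))):
    k=cv2.morphologyEx((im.max(2)<60).astype(np.uint8),cv2.MORPH_OPEN,cv2.getStructuringElement(2,(7,7)))
    mm,c,st=blob(k,px);print(n,c,st);bs.append(ray(n,c));print(onz(n,c,.095))
(o1,d1),(o2,d2)=bs
a=np.linalg.lstsq(np.c_[d1,-d2],o2-o1,rcond=None)[0];print('tri',o1+a[0]*d1,o2+a[1]*d2)
E
```

```text
box ((553.6671752929688, -113.54756164550781), (161.43685913085938, 91.36568450927734), 23.756153106689453)
[[461.3999938964844, -104.30000305175781], [498.20001220703125, -187.89999389648438], [645.9000244140625, -122.80000305175781], [609.0999755859375, -39.20000076293945]]
top [356.76470588 253.5       ] [353 249   9  10  68]
[ 0.52168125 -0.12710966  0.095     ]
scene [345.40740741 212.30555556] [340 207  12  12 108]
[ 0.52275324 -0.12842781  0.095     ]
tri [ 0.5214489  -0.1270146   0.09640901] [ 0.52177639 -0.12685128  0.09645199]
```

Emit:
jog_arm(
  moves=[
    [-32,0,-25,0,0,0],
    [-32,0,-25,0,0,0],
    [-32,0,-25,0,0,0],
    [-32,0,-25,0,0,0],
    [-32,0,-25,0,0,0],
    [-32,0,-25,0,0,0],
    [-32,0,-25,0,0,0],
    [-32,0,-25,0,0,0],
    [-32,0,-25,0,0,0],
    [-32,0,-25,0,0,0],
    [-32,0,-25,0,0,0],
    [-32,0,-25,0,0,0],
  ],
  grip=0,
)

```text
t: 1.3
tool_pos: [0.4815, -0.1448, 0.2309]
tool_rot: [-0.412, 1.998, -1.998]
contact_force: [1.6, -0.5, 0.0]
opening: 0.0001
```

Emit:
jog_arm(
  moves=[
    [0,0,0,0,0,0],
    [0,0,0,0,0,0],
    [0,0,0,0,0,0],
    [0,0,0,0,0,0],
  ],
)

```text
t: 1.7
tool_pos: [0.4807, -0.1475, 0.2311]
tool_rot: [-0.411, 1.999, -1.999]
contact_force: [-0.8, -0.4, -0.2]
opening: 0.0003
```

```bash
cat > st.py <<'E'
from h import *
B=np.array([.5537,-.1135]);a=.4146;A=np.array([[np.cos(a),np.sin(a)],[-np.sin(a),np.cos(a)]])
o=ctrl.get_obs();M=R.from_rotvec(o['tool_rot']).as_matrix()
print('t',o['t'],'tcp',o['tool_pos'].round(4),'in box mm',(A@(o['tool_pos'][:2]-B)*1e3).round(1),'F',np.round(o['contact_force'],1),'open',o['opening']);print(M.round(3).tolist(),'yaw of -x',np.arctan2(-M[1,0],-M[0,0]))
E
python3 - <<'E'
import st
from h import *
cv2.imwrite('pics/w1.png',ctrl.get_image('wrist')[:,:,::-1])
E
```

```text
t 1.7 tcp [ 0.4807 -0.1475  0.2311] in box mm [-80.5  -1.8] F [-0.8 -0.4 -0.2] open 0.0003001944748441137
[[-0.919, -0.0, 0.394], [-0.394, -0.0, -0.919], [0.0, -1.0, -0.0]] yaw of -x 0.40497555813459296
```

View pics/w1.png

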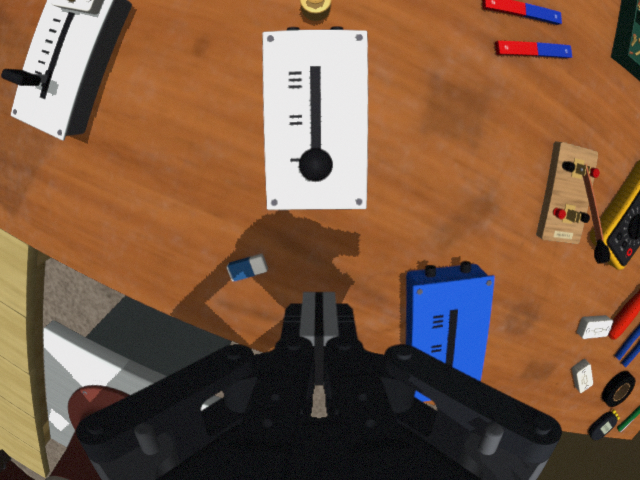

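The wrist view shows the ball at (316,165), straight ahead of the closed fingertips at (319,300). The lever is at the one-bar mark and the slot is clear. Now I'll go down.

Emit:
jog_arm(
  moves=[
    [0,25,-2,0,-0.01,0],
    [0,25,0,0,0,0],
    [0,25,0,0,0,0],
    [0,25,0,0,0,0],
    [0,24,0,0,0,0],
    [0,23,0,0,0,0],
    [0,0,0,0,0,0],
    [0,0,0,0,0,0],
    [0,0,0,0,0,0],
  ],
)

```text
t: 2.65
tool_pos: [0.4814, -0.1456, 0.0861]
tool_rot: [-0.418, 1.989, -1.993]
contact_force: [-0.2, 1.1, -0.1]
opening: -0.0
```

Emit:
jog_arm(
  moves=[
    [-8,0,0,0,0,0],
    [-6,0,0,0,0,0],
    [-3,0,0,0,0,0],
    [-2,0,0,0,0,0],
    [0,0,0,0,0,0],
    [0,0,0,0,0,0],
  ],
)

```text
t: 3.25
tool_pos: [0.4978, -0.1369, 0.0842]
tool_rot: [-0.422, 1.992, -1.992]
contact_force: [-0.3, -0.4, 0.5]
opening: -0.0001
```

```bash
python3 st.py
```

```text
t 3.25 tcp [ 0.4978 -0.1369  0.0842] in box mm [-60.6   1.1] F [-0.3 -0.4  0.5] open -0.0001295351817569053
[[-0.914, -0.0, 0.405], [-0.405, 0.0, -0.914], [0.0, -1.0, -0.0]] yaw of -x 0.4169985330360332
```

Emit:
jog_arm(
  moves=[
    [-2,0,0,0,0,0],
    [-2,0,0,0,0,0],
    [-2,0,0,0,0,0],
    [-2,0,0,0,0,0],
    [-2,0,0,0,0,0],
  ],
)

```text
t: 3.75
tool_pos: [0.5061, -0.1333, 0.0841]
tool_rot: [-0.425, 1.993, -1.993]
contact_force: [-5.9, -2.5, 2.9]
opening: -0.0001
```

Emit:
jog_arm(
  moves=[
    [-3,0,0,0,0,0],
    [-3,0,0,0,0,0],
    [-3,0,0,0,0,0],
    [-3,0,0,0,0,0],
    [-3,0,0,0,0,0],
    [-3,0,0,0,0,0],
    [-3,0,0,0,0,0],
  ],
)

```text
t: 4.45
tool_pos: [0.5267, -0.1242, 0.0844]
tool_rot: [-0.421, 1.991, -1.991]
contact_force: [-0.6, -0.5, -0.2]
opening: 0.0
```

```bash
python3 - <<'E'
import st
from h import *
cv2.imwrite('pics/w2.png',ctrl.get_image('wrist')[:420,120:520,::-1])
E
```

```text
t 4.45 tcp [ 0.5267 -0.1242  0.0844] in box mm [-29.    1.1] F [-0.6 -0.5 -0.2] open 7.842997089113332e-06
[[-0.914, 0.001, 0.405], [-0.405, 0.0, -0.914], [-0.001, -1.0, 0.0]] yaw of -x 0.41690451034550835
```

View pics/w2.png

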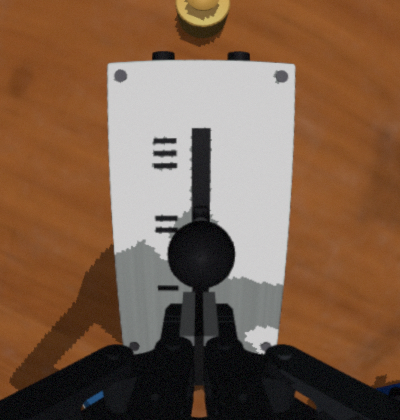

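The ball, at (200,255), has clicked ahead into the first notch, with the rod by the two bars at (165,224). The fingertips follow behind without force. I'll carry on with the push.

Emit:
jog_arm(
  moves=[
    [-3,0,0,0,0,0],
    [-3,0,0,0,0,0],
    [-3,0,0,0,0,0],
    [-3,0,0,0,0,0],
  ],
)

```text
t: 4.9
tool_pos: [0.5365, -0.1199, 0.0842]
tool_rot: [-0.424, 1.992, -1.993]
contact_force: [-5.5, -2.0, 2.7]
opening: 0.0002
```

Emit:
jog_arm(
  moves=[
    [-3,0,0,0,0,0],
    [-3,0,0,0,0,0],
    [-3,0,0,0,0,0],
    [-3,0,0,0,0,0],
    [-3,0,0,0,0,0],
    [-3,0,0,0,0,0],
    [-3,0,0,0,0,0],
  ],
)

```text
t: 5.6
tool_pos: [0.5569, -0.1108, 0.0843]
tool_rot: [-0.42, 1.991, -1.991]
contact_force: [-0.0, 0.5, -0.2]
opening: -0.0001
```

Emit:
jog_arm(
  moves=[
    [-2,0,0,0,0,0],
    [-2,0,0,0,0,0],
    [-1,0,0,0,0,0],
    [0,0,0,0,0,0],
  ],
)

```text
t: 6.0
tool_pos: [0.561, -0.109, 0.0843]
tool_rot: [-0.421, 1.992, -1.992]
contact_force: [-0.1, 0.1, 0.2]
opening: 0.0002
```

```bash
python3 - <<'E'
import st
from h import *
cv2.imwrite('pics/w3.png',ctrl.get_image('wrist')[:420,120:520,::-1])
E
```

```text
t 6.0 tcp [ 0.561  -0.109   0.0843] in box mm [8.5 1.2] F [-0.1  0.1  0.2] open 0.00015843604494745792
[[-0.914, -0.0, 0.405], [-0.405, 0.0, -0.914], [-0.0, -1.0, -0.0]] yaw of -x 0.41689993367819045
```

View pics/w3.png

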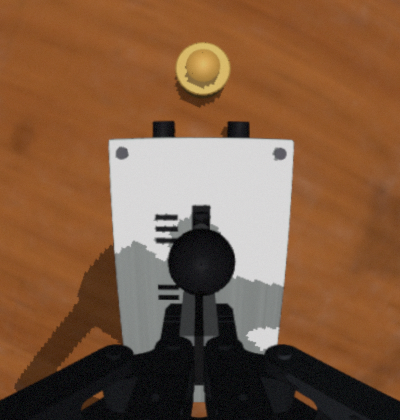

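The ball has snapped on to the second stop by the three bars at (165,228). A gentle nudge will confirm it is hard against the stop.

Emit:
jog_arm(
  moves=[
    [-1,0,0,0,0,0],
    [-1,0,0,0,0,0],
    [0,0,0,0,0,0],
  ],
)

```text
t: 6.35
tool_pos: [0.5629, -0.1082, 0.0844]
tool_rot: [-0.421, 1.992, -1.992]
contact_force: [-0.2, 0.7, -0.1]
opening: -0.0004
```

Emit:
jog_arm(
  moves=[
    [-1,0,0,0,0,0],
    [-1,0,0,0,0,0],
    [0,0,0,0,0,0],
  ],
)

```text
t: 6.65
tool_pos: [0.5643, -0.1076, 0.0843]
tool_rot: [-0.422, 1.992, -1.992]
contact_force: [-1.7, -0.6, -0.0]
opening: 0.0001
```

Emit:
jog_arm(
  moves=[
    [-1,0,0,0,0,0],
    [-1,0,0,0,0,0],
    [0,0,0,0,0,0],
  ],
)

```text
t: 6.95
tool_pos: [0.5646, -0.1075, 0.0842]
tool_rot: [-0.427, 1.993, -1.994]
contact_force: [-9.5, -3.7, 5.6]
opening: 0.0001
```

The force has risen to about 10 N and the tool has stopped moving, so the lever is hard against the stop. Now I'll back off, rise and check.

Emit:
jog_arm(
  moves=[
    [4,0,0,0,0,0],
    [10,0,0,0,0,0],
    [20,0,0,0,0,0],
    [20,0,0,0,0,0],
    [20,0,0,0,0,0],
    [10,-20,0,0,0,0],
    [0,-30,0,0,0,0],
    [0,-40,0,0,0,0],
    [0,-40,0,0,0,0],
    [0,-20,0,0,0,0],
    [0,0,0,0,0,0],
    [0,0,0,0,0,0],
  ],
)

```text
t: 8.15
tool_pos: [0.4894, -0.1406, 0.234]
tool_rot: [-0.42, 1.991, -1.992]
contact_force: [-0.8, 0.2, -0.7]
opening: 0.0001
```

```bash
python3 - <<'E'
import st
from h import *
w=ctrl.get_image('wrist')[:,:,::-1];s=ctrl.get_image('scene')[:,:,::-1]
k=cv2.morphologyEx((s.max(2)<60).astype(np.uint8),cv2.MORPH_OPEN,cv2.getStructuringElement(2,(7,7)))
c=blob(k,(328,210))[1];p=onz('scene',c,.095);print(c,p,st.A@(p[:2]-st.B)*1e3)
s0=cv2.imread('pics/scene0.png')
d=cv2.absdiff(s,s0).max(2);print('change at fader',[(d[y0:y1,x0:x1]>60).sum() for y0,y1,x0,x1 in((270,380,185,300),(220,245,262,282))])
cv2.imwrite('pics/f.png',np.hstack([w[:420,:400],s[100:520,150:550] if 0 else np.pad(s[60:480,150:550],((0,0),(0,0),(0,0)))]))
E
```

```text
t 8.15 tcp [ 0.4894 -0.1406  0.234 ] in box mm [-69.8   1.1] F [-0.8  0.2 -0.7] open 9.311914446258865e-05
[[-0.914, 0.001, 0.405], [-0.405, 0.0, -0.914], [-0.001, -1.0, 0.0]] yaw of -x 0.416708860897227
[309.52830189 208.10377358] [ 0.58597876 -0.09965637  0.095     ] [35.12056857 -0.33188785]
change at fader [np.int64(0), np.int64(0)]
```

View pics/f.png

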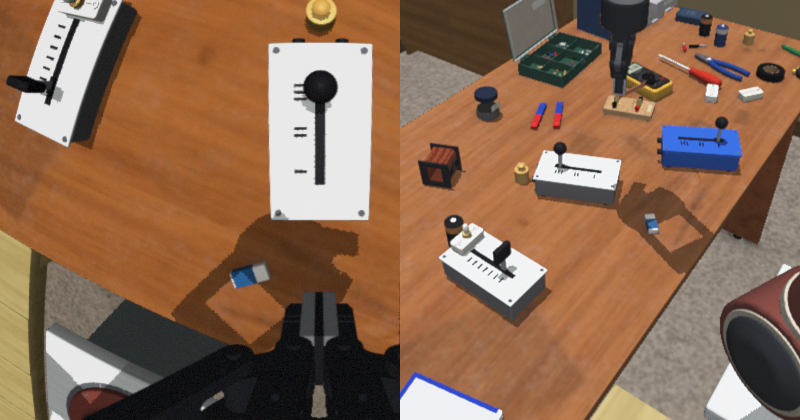

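The ball, at (320,87) in the left half, is at the three bars, measured at x = +35.1 mm. The paddle, weight, cell and lamp block are unchanged, and the robot is clear of everything.

```bash
python3 -c "
from station import ctrl
print(ctrl.finish_job())"
```

```text
the job is handed in; nothing more can be done
None
```

The ball lever on the grey step_box is at its second stop and the job is handed in, at about 8 s of the 32 s allowed. I pushed it with the shut fingertips, without gripping, through the first notch and then to the end of the slot.

- **At the stop:** a last nudge met about 12 N and the tool stopped moving, so the lever was hard against the slot end. After backing off, the scene camera put the ball at x = +35.1 mm on the box (target +35 mm), beside the three bars.
- **Nothing else moved:** comparing the scene pictures before and after showed no change around the fader box, its paddle, the cell, the lamp block or the weight.
- **Robot clear:** it stands clear of everything, with contact force near zero.

No check failed or disagreed.

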